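# Move three specimens on by one station in a materials test lab

## Robot

A 6-joint arm with a two-finger parallel gripper is mounted at the origin on the work surface. World frame = base frame: x ahead of the robot, y to its left, z up, the work surface at z = 0. Lengths are in m, angles in rad, forces in N, time in s.
With the tool pointing down it reaches from about 0.3 to 0.775 m from the base axis. Payload 14.6 kg.
Tool frame: the origin (TCP) lies at the very end of the fingers, on their centre line; the grasp point (between the pads) lies 19 mm behind it; z points along the fingers, y is the line along which they close (so a half turn about z gives the same grasp; the last joint's range is limited). The gripper opens to 94 mm and grips with 3 to 60 N. Pads are 16 mm wide; open, the fingers measure 119 mm over their backs; the gripper's body (75 mm by 177 mm) begins 78 mm behind the grasp point.
Start: joints at [1.036, 0.3, 1.521, -0, 1.321, -0.067], TCP at [0.248, 0.491, 0.205] pointing down, gripper open.
Joint ranges: [-3.03, 3.03], [-0.79, 2.21], [0.23, 2.52], [-1.04, 4.18], [0, 3.07], [-2.55, 2.55]. Speed limits (rad/s): [2.22, 2.22, 2.57, 3.14, 3.14, 3.14].

## Interface

Orientations are given as [roll, pitch, yaw] about the fixed x, y, z axes, in that order (R = Rz(yaw) Ry(pitch) Rx(roll)).
In Python, from station import ctrl gives the robot as it stands.
- The arm moves only by the shell command python3 -m pendant 'ROWS' [OPENING] [FORCE]. ROWS is JSON, a list of rows, each a list of 2 entries, a list of its own where there are three numbers: the shift along the world's x, y, z in cm, then the turn about the world's z in rad. A call has 1 to 20 rows; each row shifts and turns the commanded pose from where the row before left it; what a row does not reach is not made up. A row lasts 1/12 s, in which the tool goes at most 41.7 mm and 7.16 degrees, less where a joint would pass 70% of its speed; a pose out of reach is approached as far as the arm can. A call is refused whole if a number of a shift passes 4.17 or a number of a turn 0.125, either way. A call with a gripper value outside its range is refused whole. OPENING is the opening, from 0 (shut) to 1 (fully open), set as the call begins (- or left out, the last holds). The fingers move at their own pace and stop on an object; FORCE is the grip in N (left out, the last holds). Time passes only in rows, so rows that do not move let the fingers close. It gives the time, the measured TCP pose, the force, the opening and the grip force at its end, in the units of the state.
- ctrl.get_obs(): the state, without advancing time (a new reading comes with each control period).
- ctrl.camera(name): name is "scene" or "top" or "wrist"; returns a dict with "color" (384x512x3 uint8, red, green, blue), "intrinsics" (3x3 intrinsics, pixels), "camera_from_world" (4x4, takes a point from world to camera coordinates). Camera axes: x right, y down, z forward; pixel columns grow to the right and rows downward; lengths in m; the calibration is good to about 2 mm. A picture is of the moment at which its call begins. There is no depth.
- ctrl.hand_in(): hands the job in; it is judged then, once.
The state is a dict: "time_s": time; "qpos": joint angles; "joint_vel": joint speeds; "tau": joint torques, N m; "ee_pos": TCP position; "eef_rot": TCP orientation; "force": force on the tool from outside, world axes, zero at the start; "moment": the same for the moment, N m; "grip_width": finger opening in m; "grip_force": force on a finger pad.
Only numpy, scipy, OpenCV 4.12 (cv2) and the standard library are available. Lean on these libraries where they do the work, as an engineer would, in place of code of your own. Each camera call takes 0.05 s, during which the arm holds its last target. There are 200 camera calls.

## Task

Move each of the three specimens on to its next station: the round steel ring from the clear-lidded case goes to the middle of the balance pan, the hexagon nut from the balance goes to the middle of the small round steel table of the dial-gauge stand, and the square block from that table goes down into the case's foam nest. Swing the lid of the case right over past upright first, so that it stays open and is still open at the end; the rubber pad is free for setting one of them down on the way. The balance is delicate: set the ring down on it gently, do not drop it.

Things in the scene. Friction and masses are not known exactly. Their poses are not given: they have to be found in the camera images.
- ring_c (a point): Centre (half-way up) of the round steel ring: outside diameter 50 mm, bore 31 mm, 22 mm high, lying flat, about 0.2 kg, loose. At the start it lies in the nest of the closed case, seen through the clear lid. Its z axis is the ring's axis.
- nut_c (a point): Centre (half-way up) of the large hexagon steel nut: 41 mm across flats (47 mm across corners), bore 25 mm, 24 mm high, lying flat, about 0.2 kg, loose. Its x axis points at the middle of one flat, so the flats face 0, 60, 120 ... degrees about its z axis. At the start it lies on the balance pan.
- block_c (a point): Centre (half-way up) of the plain square metal block with a row of three tiny round test dents in its ground top: 38 x 38 x 28 mm high, about 0.3 kg, loose. Its x and y axes are square to its side faces, z is up. At the start it stands on the round steel table of the dial-gauge stand.
- pan: Round steel pan of the white balance, diameter 120 mm; origin at the centre of its flat top, which is 70 mm above the bench. The balance is fixed; from the pan centre its 170 mm wide housing reaches 75 mm towards +x and 150 mm towards -x of this frame (keypad end, lower than the pan).
- gauge_table: Round grooved steel table, diameter 70 mm, on the black granite base of the dial-gauge stand; origin at the centre of its flat top, 58 mm above the bench (the granite is 8 mm lower around it). In this frame a 22 mm thick column, topping out 112 mm above the table, stands at x = +98 mm, y = 0, and the dial gauge, turned aside, hangs at x = +85 to +115 mm, y = +55 to +115 mm, up to 116 mm above the table. Fixed.
- nest: Square nest sunk in the grey foam of the black case: 62 x 62 mm, 6 mm deep, wide enough for the block at any yaw; origin at the centre of its floor, 16 mm above the bench. The foam around it lies flat at 6 mm above this origin; the inside of the case measures 152 (x) x 162 (y) mm, with 4 mm walls whose rims are 24 mm above this origin. The lid's hinge line runs along y of this frame, at x = +80 mm, z = +25 mm. The case is fixed.
- pad: Dark green square rubber pad lying on the bench, 130 x 130 mm, 3 mm thick, empty at the start; origin at the centre of its underside. Fixed.
- lid (a joint): Hinge of the clear lid, rad: 0 shut, grows as it opens, stop at 1.95. Below about 1.3 it falls shut by its own weight (about 0.2 kg), beyond that it falls open onto its stop and stays. The lid is a shell 160 x 170 mm and 25 mm deep.
- lid_knob (a point): Middle of the black upright knob on top of the lid near its front (-x) edge: a cylinder 18 mm in diameter that stands 34 mm above the lid. This point lies on the knob's axis 24 mm above the lid's top face, and 135 mm from the hinge line along the lid and 49 mm above it with the lid shut. Its axes turn with the lid: z runs along the knob, y along the hinge line. Gripped with the fingers on its two y sides, the knob can turn between them as the lid swings.
Mind the look-alikes: they are no part of the job. Leave any blue or pink look-alike of the part that bears nut_c alone. What is shaped like the part that bears block_c but yellow is not meant.

How it is judged:
By the outcome, as a careful person would: the job done as asked, in the order asked, and still so for the second after the job is handed in, with the robot touching nothing.
It also fails if it takes over 138 s, if anything falls off the work surface, if the arm or the gripper's body presses on something with over 40 N, if the wrist force passes 120 N, or if a joint passes its speed limit or range.

## Working session

There is one attempt and no reset: what is moved stays moved. The work goes in short steps, Python scripts to look and compute and a shell command to move; the robot and the scene stay as the last step left them, time stands still between calls to the robot, and variables do not carry over. Pictures are saved under pics/ and viewed, at most 14 in all, crops included, and the job is handed in when it is done.

```bash
mkdir -p pics; ls; cat > h.py <<'E'
import numpy as np, cv2, sys
from station import ctrl
def shot(name, f):
    c=ctrl.camera(name); im=cv2.cvtColor(c["color"],cv2.COLOR_RGB2BGR); cv2.imwrite(f"pics/{f}.png",im)
    np.savez(f"pics/{f}.npz",K=c["intrinsics"],T=c["camera_from_world"]); return im
def ray(f,u,v,z):
    d=np.load(f"pics/{f}.npz"); K,T=d["K"],d["T"]; R,t=T[:3,:3],T[:3,3]
    o=-R.T@t; r=R.T@np.linalg.solve(K,[u,v,1.]); return o+r*(z-o[2])/r[2]
def pix(f,p):
    d=np.load(f"pics/{f}.npz"); q=d["K"]@(d["T"][:3,:3]@np.array(p)+d["T"][:3,3]); return q[:2]/q[2]
E
python3 - <<'E'
from h import *
for n in("scene","top"): 
    shot(n,n+"0"); d=np.load(f"pics/{n}0.npz"); print(n,(-d["T"][:3,:3].T@d["T"][:3,3]).round(3),d["T"][:3,:3].round(2).tolist(),d["K"][0,0])
E
```

```text
pics
scene [ 0.897 -0.513  0.791] [[0.79, 0.61, -0.01], [0.47, -0.62, -0.63], [-0.39, 0.49, -0.78]] 354.24279531017817
top [ 0.384 -0.052  1.407] [[0.01, -1.0, -0.01], [-0.99, -0.01, -0.11], [0.11, 0.01, -0.99]] 401.1531958041394
```

```bash
python3 -c "
import cv2
for n in('scene','top'): cv2.imwrite(f'pics/{n}0b.png',cv2.resize(cv2.imread(f'pics/{n}0.png'),(800,600),interpolation=cv2.INTER_CUBIC))"
```

```text
(no output)
```

View pics/top0b.png

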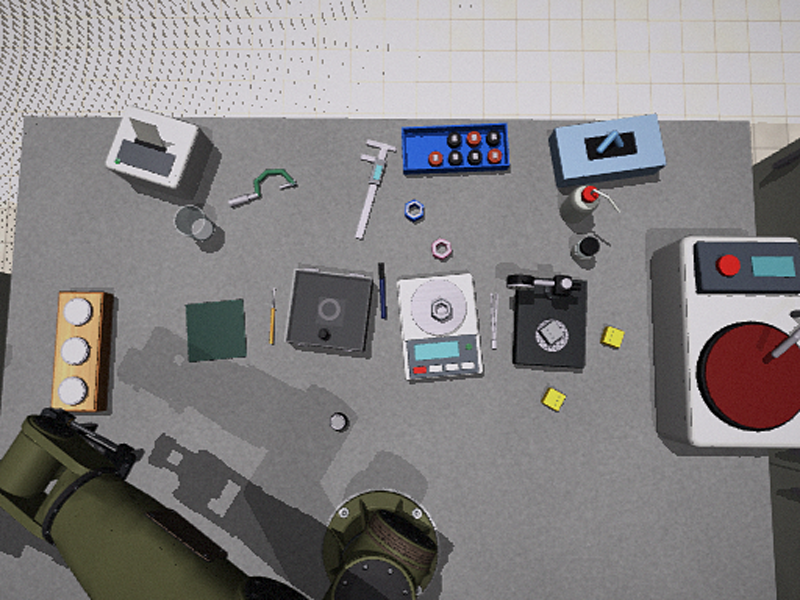

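View pics/scene0b.png

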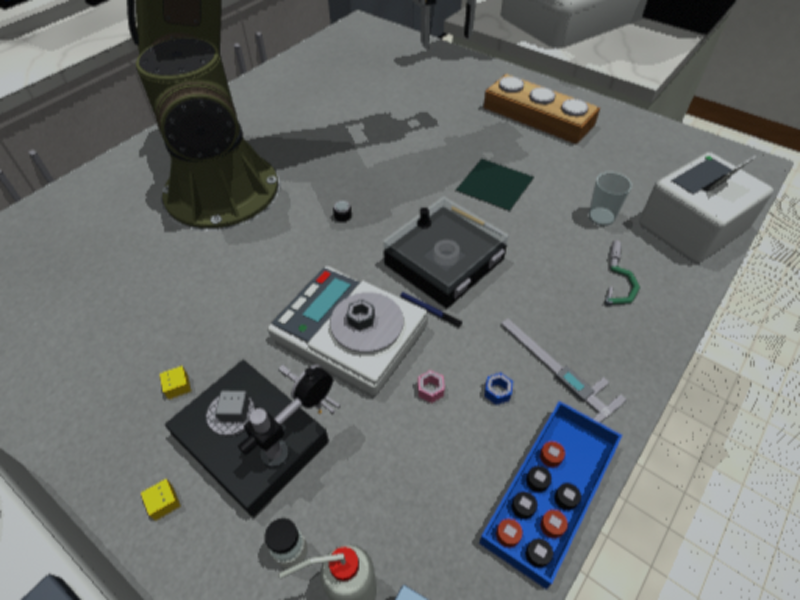

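Top view (800x600): the ring is under the clear lid at (329,310), with the knob at (324,335). The steel nut is on the pan at (441,309); its look-alikes are blue (414,210) and pink (441,248). The grey block is on the table at (551,333); its look-alikes are yellow (613,337) and (554,399). The pad is at (216,330). I choose the ring in the case, the steel nut on the pan and the grey block on the table, and check that in one crop.

```bash
python3 - <<'E'
from h import *
im=cv2.imread('pics/top0.png')
cv2.imwrite('pics/crop1.png',cv2.resize(im[165:245,180:380],None,fx=4,fy=4,interpolation=cv2.INTER_CUBIC))
s=1/1.5625
for n,u,v,z in [("ring",329,310,.038),("knobtop",324,335,.1),("nut",441,309,.094),("pan",438,306,.07),("block",551,333,.086),("table",552,336,.058),("pad",216,330,.003)]:
    print(n,ray("top0",u*s,v*s,z).round(4))
# pad yaw
hsv=cv2.cvtColor(im,cv2.COLOR_BGR2HSV); m=cv2.inRange(hsv,(60,80,20),(95,255,110)); m[:, :110]=0; m[:,165:]=0
c=max(cv2.findContours(m,0,1)[0],key=cv2.contourArea); b=cv2.boxPoints(cv2.minAreaRect(c)); print([ray("top0",*p,.003)[:2].round(3) for p in b])
print(ctrl.get_obs()["eef_rot"])
E
```

```text
ring [0.5128 0.117  0.038 ]
knobtop [0.4545 0.1186 0.1   ]
nut [ 0.5116 -0.1256  0.094 ]
pan [ 0.5204 -0.1205  0.07  ]
block [ 0.4637 -0.3576  0.086 ]
table [ 0.459  -0.3661  0.058 ]
pad [0.4688 0.3742 0.003 ]
[array([0.406, 0.397]), array([0.406, 0.397]), array([0.403, 0.4  ]), array([0.403, 0.4  ])]
[-3.14052498e+00 -1.01560481e-04  2.67378364e+00]
```

View pics/crop1.png

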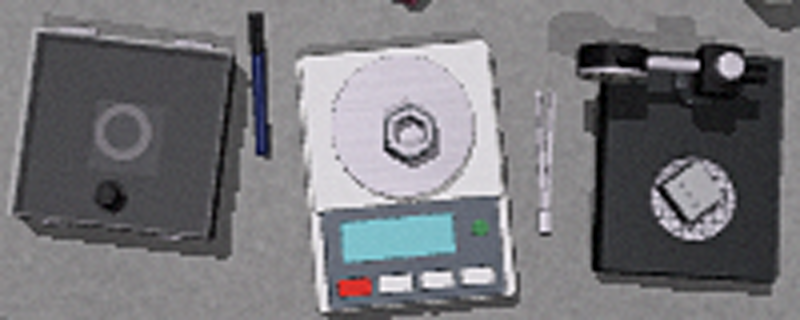

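```bash
python3 -m pendant '[[[1.6,-3.1,0],0.03],[[1.6,-3.1,0],0.03],[[1.6,-3.1,0],0.03],[[1.6,-3.1,0],0.03],[[1.6,-3.1,0],0.03],[[1.6,-3.1,0],0.03],[[1.6,-3.1,0],0.03],[[1.6,-3.1,0],0.03],[[1.6,-3.1,0],0.03],[[1.6,-3.1,0],0.03],[[1.6,-3.1,0],0.03],[[1.6,-3.1,0],0.016],[[0,0,0],0],[[0,0,0],0]]' 1 20
python3 - <<'E'
from h import *
im=shot("wrist","w1"); d=np.load("pics/w1.npz"); print((-d["T"][:3,:3].T@d["T"][:3,3]).round(3),d["T"][:3,:3].round(2).tolist(),d["K"][0,0])
print(pix("w1",[.4545,.1186,.1]),pix("scene0",[.4545,.1186,.1])*1.5625)
E
```

```text
time_s: 1.27
ee_pos: [0.4402, 0.1177, 0.2051]
eef_rot: [-3.141, -0.001, 3.017]
force: [0.5, 1.2, 0.5]
grip_width: 0.094
grip_force: 0.0
[0.357 0.128 0.384] [[0.13, 0.99, 0.0], [0.95, -0.12, 0.29], [0.29, -0.04, -0.96]] 341.62047272622164
[256.23652364 205.72191788] [421.3372052 209.9205182]
```

View pics/w1.png

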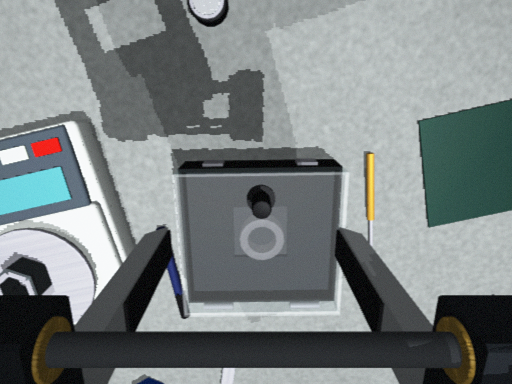

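Wrist view: the lidded case is square to the tool, with the knob top near (261,206), the ring at (263,240) and the nest square spanning (234,207)–(287,256). The pad is at right and the balance at left.

```bash
python3 - <<'E'
from h import *
im=cv2.imread("pics/w1.png"); g=cv2.cvtColor(im,cv2.COLOR_BGR2GRAY)
m=(g[175:230,235:290]<35).astype(np.uint8); n,l,s,c=cv2.connectedComponentsWithStats(m)
for i in range(1,n):
    if s[i][4]>40: print(s[i]+[235,175,0,0,0],c[i]+[235,175])
m=((g[210:270,230:295]>110)).astype(np.uint8)
for k in cv2.findContours(m,0,1)[0]:
    if len(k)>20: e=cv2.fitEllipse(k); print("ring",np.add(e[0],[230,210]),e[1],ray("w1",e[0][0]+230,e[0][1]+210,.038))
for u,v in[(261,206),(262,210)]: print(ray("w1",u,v,.1))
print("nest",ray("w1",234,207,.022),ray("w1",287,256,.022),ray("w1",234,256,.022))
print("lid front",ray("w1",180,172,.066),ray("w1",342,172,.066))
E
```

```text
[247 186  24  24 300] [257.84       196.03333333]
ring [259.74554253 233.01504898] (53.448917388916016, 59.03436279296875) [0.50780118 0.11648646 0.038     ]
[0.45528107 0.12272581 0.1       ]
[0.4591     0.12315957 0.1       ]
nest [0.47976808 0.09106815 0.022     ] [0.54781396 0.14419216 0.022     ] [0.54002807 0.08248984 0.022     ]
lid front [0.42327339 0.04933845 0.066     ] [0.44264796 0.20299417 0.066     ]
```

```bash
python3 -m pendant '[[[0.85,0.25,-2.5],0],[[0.85,0.25,-2.5],0],[[0,0,-2.5],0],[[0,0,-2],0],[[0,0,-1.8],0],[[0,0,-1],0],[[0,0,-0.8],0],[[0,0,0],0],[[0,0,0],0]]' 1 20; python3 -m pendant '[[[0,0,0],0],[[0,0,0],0],[[0,0,0],0],[[0,0,0],0],[[0,0,0],0],[[0,0,0],0],[[0,0,0],0],[[0,0,0],0]]' 0 20
python3 - <<'E'
import numpy as np
a=np.radians(-7.3); P=lambda t:np.array([-135*np.cos(t)+49*np.sin(t),135*np.sin(t)+49*np.cos(t)])/10
T=np.linspace(0,1.8,21)
for t0,t1 in zip(T,T[1:]):
    d=P(t1)-P(t0); print([round(d[0]*np.cos(a),2),round(d[0]*np.sin(a),2),round(d[1],2)],end=",")
E
```

```text
time_s: 2.07
ee_pos: [0.4571, 0.1243, 0.0749]
eef_rot: [3.141, 0.0, 3.02]
force: [0.5, 0.3, 0.8]
grip_width: 0.0941
grip_force: 0.0
time_s: 2.73
ee_pos: [0.457, 0.1239, 0.0745]
eef_rot: [-3.142, 0.0, 3.02]
force: [-0.3, -0.1, 0.3]
grip_width: 0.0442
grip_force: 0.0
[np.float64(0.49), np.float64(-0.06), np.float64(1.19)],[np.float64(0.6), np.float64(-0.08), np.float64(1.14)],[np.float64(0.7), np.float64(-0.09), np.float64(1.09)],[np.float64(0.79), np.float64(-0.1), np.float64(1.02)],[np.float64(0.88), np.float64(-0.11), np.float64(0.94)],[np.float64(0.96), np.float64(-0.12), np.float64(0.86)],[np.float64(1.03), np.float64(-0.13), np.float64(0.77)],[np.float64(1.09), np.float64(-0.14), np.float64(0.67)],[np.float64(1.15), np.float64(-0.15), np.float64(0.57)],[np.float64(1.2), np.float64(-0.15), np.float64(0.46)],[np.float64(1.23), np.float64(-0.16), np.float64(0.35)],[np.float64(1.26), np.float64(-0.16), np.float64(0.24)],[np.float64(1.28), np.float64(-0.16), np.float64(0.13)],[np.float64(1.28), np.float64(-0.16), np.float64(0.01)],[np.float64(1.28), np.float64(-0.16), np.float64(-0.11)],[np.float64(1.26), np.float64(-0.16), np.float64(-0.22)],[np.float64(1.24), np.float64(-0.16), np.float64(-0.34)],[np.float64(1.2), np.float64(-0.15), np.float64(-0.45)],[np.float64(1.16), np.float64(-0.15), np.float64(-0.55)],[np.float64(1.1), np.float64(-0.14), np.float64(-0.66)],
```

```bash
python3 -m pendant '[[[0,0,-0.3],0],[[0,0,0],0],[[0,0,0],0],[[0,0,0],0],[[0,0,0],0],[[0,0,0],0],[[0,0,0],0]]' 0 20
```

```text
time_s: 3.32
ee_pos: [0.4568, 0.123, 0.0713]
eef_rot: [-3.14, -0.001, 3.02]
force: [-0.2, -8.1, 0.5]
grip_width: 0.0175
grip_force: 20.0
```

```bash
python3 -m pendant '[[[0.5,-0.1,1.2],0],[[0.6,-0.1,1.15],0],[[0.7,-0.1,1.1],0],[[0.8,-0.1,1.0],0],[[0.9,-0.1,0.95],0],[[0.95,-0.1,0.85],0],[[0,0,0],0]]'; python3 -m pendant '[[[1.05,-0.1,0.75],0],[[1.1,-0.15,0.65],0],[[1.15,-0.15,0.6],0],[[1.2,-0.15,0.45],0],[[0,0,0],0]]'
```

```text
time_s: 3.9
ee_pos: [0.5027, 0.1178, 0.1351]
eef_rot: [3.141, 0.001, 3.02]
force: [-5.3, 0.5, 4.1]
grip_width: 0.0176
grip_force: 20.0
time_s: 4.32
ee_pos: [0.5475, 0.1128, 0.1587]
eef_rot: [3.14, 0.001, 3.02]
force: [-4.2, 4.3, 6.6]
grip_width: 0.0175
grip_force: 20.0
```

```bash
python3 -m pendant '[[[1.25,-0.15,0.35],0],[[1.25,-0.15,0.25],0],[[1.3,-0.15,0.1],0],[[1.3,-0.15,0],0],[[1.3,-0.15,-0.1],0],[[0,0,0],0]]'; python3 -m pendant '[[[1.25,-0.15,-0.2],0],[[1.25,-0.15,-0.35],0],[[1.2,-0.15,-0.45],0],[[1.15,-0.15,-0.55],0],[[1.1,-0.15,-0.65],0],[[0,0,0],0]]'
```

```text
time_s: 4.82
ee_pos: [0.612, 0.1056, 0.1648]
eef_rot: [3.14, 0.002, 3.02]
force: [1.5, 5.1, 8.5]
grip_width: 0.0169
grip_force: 20.0
time_s: 5.32
ee_pos: [0.6716, 0.0989, 0.142]
eef_rot: [3.139, 0.003, 3.02]
force: [5.3, 10.2, 5.6]
grip_width: 0.0173
grip_force: 20.0
```

```bash
python3 -m pendant '[[[0,0,0],0],[[0,0,0],0],[[0,0,0],0],[[0,0,0],0],[[0,0,0],0],[[0,0,0],0],[[0,0,0],0],[[0,0,2],0],[[0,0,3.5],0],[[0,0,4],0],[[0,0,4],0],[[-3.5,0.5,2],0],[[-4,0.5,0],0],[[-4,0.5,0],0],[[-4,0.5,0],0],[[-4,0.5,0],0],[[0,0,0],0],[[0,0,0],0]]' 1 20
python3 - <<'E'
from h import *
w=shot("wrist","w2"); t=shot("top","t2"); cv2.imwrite("pics/m2.png",np.hstack([w[:, 60:460],cv2.resize(t[140:260,150:275],(400,384))]))
E
```

```text
time_s: 6.82
ee_pos: [0.4739, 0.1226, 0.2985]
eef_rot: [3.141, 0.002, 3.021]
force: [0.6, 0.3, 0.4]
grip_width: 0.094
grip_force: 0.0
```

View pics/m2.png

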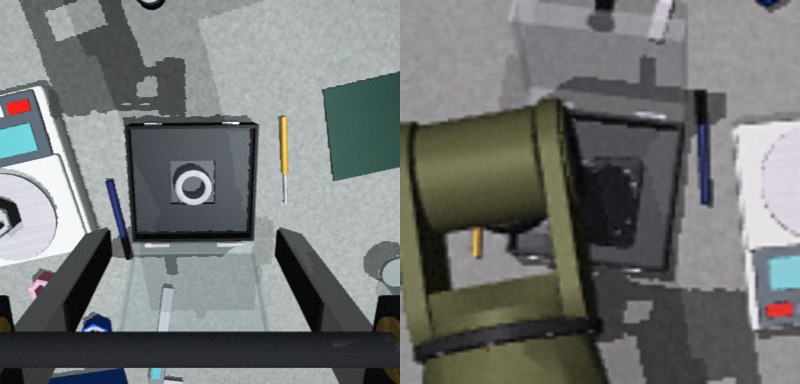

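The lid lies open on its stop. In the wrist view the ring is at about (253,186) and the nest spans about (231,161)–(275,203).

```bash
python3 - <<'E'
from h import *
g=cv2.cvtColor(cv2.imread("pics/w2.png"),cv2.COLOR_BGR2GRAY)
m=(g[155:215,225:285]>150).astype(np.uint8)
k=max(cv2.findContours(m,0,1)[0],key=cv2.contourArea); (cx,cy),r=cv2.minEnclosingCircle(k); e=cv2.fitEllipse(k)
print(e,r,ray("w2",e[0][0]+225,e[0][1]+155,.038),ray("w2",cx+225-r,cy+155,.038)-ray("w2",cx+225+r,cy+155,.038))
m=((g[150:215,220:290]<62)).astype(np.uint8)
print(g[180,222:288:2],g[152:216:2,240])
c=[ray("w2",u,v,.022) for u,v in((231,161),(275,161),(275,203),(231,203))]; print(np.mean(c,0),c)
E
```

```text
((28.313919067382812, 32.178924560546875), (33.71976089477539, 35.53793716430664), 94.71994018554688) 18.12833595275879 [0.51589456 0.11786127 0.038     ] [-0.00588884 -0.04817389  0.        ]
[ 75  81  82  85  84  92  49  98 206 216 223 172 110 118 121 122 123 124
 118 119 137 214 223 227 133 123 103  91  92  94  89  94  96] [ 89  86  92  87  87 113 117  90  47  52  52  69 194 218 216 217 223 225
 223 228 225 215 203 187 127 107  61  79  75  73  80  78]
[0.5136003  0.11773225 0.022     ] [array([0.4801452 , 0.09176286, 0.022     ]), array([0.4873797 , 0.15098301, 0.022     ]), array([0.54719548, 0.14481627, 0.022     ]), array([0.53968082, 0.08336689, 0.022     ])]
```

```bash
python3 -m pendant '[[[2.1,-0.25,-3],0],[[2.1,-0.25,-3],0],[[0,0,-4],0],[[0,0,-4],0],[[0,0,-4],0],[[0,0,-3],0],[[0,0,-2.5],0],[[0,0,-1.5],0],[[0,0,-1],0],[[0,0,-0.7],0],[[0,0,0],0],[[0,0,0],0]]' 0.75 30
```

```text
time_s: 7.92
ee_pos: [0.5176, 0.1173, 0.0308]
eef_rot: [3.141, 0.0, 3.02]
force: [-0.0, -0.3, 1.4]
grip_width: 0.0703
grip_force: 0.0
```

```bash
python3 -m pendant '[[[-0.1,0.05,-0.5],0],[[0,0,0],0],[[0,0,0],0]]'; python3 -m pendant '[[[0,0,0],0],[[0,0,0],0],[[0,0,0],0],[[0,0,0],0],[[0,0,0],0],[[0,0,0],0]]' 0 30
```

```text
time_s: 8.17
ee_pos: [0.5162, 0.118, 0.0258]
eef_rot: [3.141, 0.001, 3.02]
force: [-0.8, 0.2, 0.2]
grip_width: 0.0706
grip_force: 0.0
time_s: 8.67
ee_pos: [0.5161, 0.1179, 0.0256]
eef_rot: [3.141, 0.0, 3.02]
force: [-0.6, -0.4, 2.7]
grip_width: 0.0498
grip_force: 30.0
```

```bash
python3 -m pendant '[[[0,0,0.5],0],[[0,0,1.5],0],[[0,0,3],0],[[0,0,3],0],[[-0.6,3.2,0],0],[[-0.6,3.2,0],0],[[-0.6,3.2,0],0],[[-0.6,3.2,0],0],[[-0.6,3.2,0],0],[[-0.6,3.2,0],0],[[-0.6,3.2,0],0],[[-0.5,3.2,0],0],[[0,0,0],0],[[0,0,0],0]]'; python3 -m pendant '[[[0,0,-3],0],[[0,0,-3],0],[[0,0,-1.5],0],[[0,0,-0.8],0],[[0,0,-0.4],0],[[0,0,-0.2],0],[[0,0,0],0],[[0,0,0],0]]'
```

```text
time_s: 9.83
ee_pos: [0.4682, 0.375, 0.1051]
eef_rot: [-3.141, -0.001, 3.022]
force: [0.1, -0.7, -1.8]
grip_width: 0.05
grip_force: 30.0
time_s: 10.5
ee_pos: [0.4696, 0.3741, 0.0176]
eef_rot: [3.14, 0.001, 3.02]
force: [-0.3, -0.4, -2.1]
grip_width: 0.0497
grip_force: 30.0
```

```bash
python3 -m pendant '[[[0,0,-0.25],0],[[0,0,-0.2],0],[[0,0,0],0],[[0,0,0],0]]'; python3 -m pendant '[[[0,0,0],0],[[0,0,0],0],[[0,0,0],0],[[0,0,0],0],[[0,0,0],0],[[0,0,2],0],[[0,0,4],0],[[0,0,4],0],[[0,0,4],0],[[0,0,4],0],[[0,-3.8,0],0],[[0,-4,0],0],[[0,-4,0],0],[[0,-4,0],0],[[0,-4,0],0],[[0,-4,0],0],[[0,-4,0],0],[[0,-4,0],0],[[0,-4,0],0],[[0,-4,0],0]]' 1
```

```text
time_s: 10.83
ee_pos: [0.4693, 0.3742, 0.0126]
eef_rot: [3.141, 0.001, 3.02]
force: [-0.5, -0.2, 3.4]
grip_width: 0.0498
grip_force: 30.0
time_s: 12.5
ee_pos: [0.4686, -0.026, 0.1922]
eef_rot: [3.142, 0.001, 3.02]
force: [1.3, -0.8, -0.0]
grip_width: 0.0939
grip_force: 0.0
```

```bash
python3 -m pendant '[[[-0.75,-3.6,0.65],0],[[-0.75,-3.6,0.65],0],[[-0.75,-3.6,0.65],0],[[-0.75,-3.6,0.65],0],[[-0.75,-3.6,0.65],0],[[-0.75,-3.6,0.65],0],[[-0.75,-3.6,0.65],0],[[-0.75,-3.6,0.65],0],[[-0.75,-3.6,0.65],0],[[0,0,0],0],[[0,0,0],0]]'
python3 - <<'E'
from h import *
w=shot("wrist","w3"); cv2.imwrite("pics/m3.png",cv2.resize(w[60:300,100:400],None,fx=2.5,fy=2.5,interpolation=cv2.INTER_CUBIC))
E
```

```text
time_s: 13.42
ee_pos: [0.4009, -0.3493, 0.2502]
eef_rot: [3.141, -0.0, 3.017]
force: [0.1, 0.4, -0.7]
grip_width: 0.0938
grip_force: 0.0
```

View pics/m3.png

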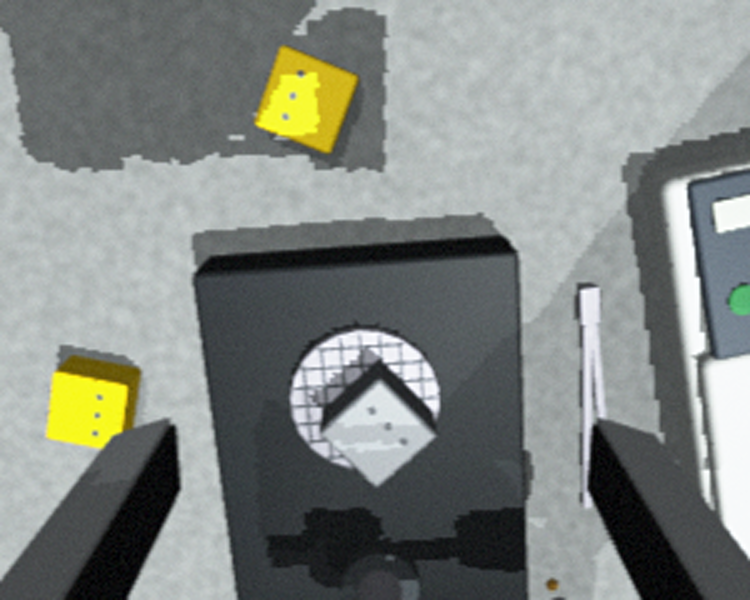

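Close view: the grey block's top corners in the crop are (378,379), (437,434), (378,486) and (320,431). The round table's centre is about (365,398), and the column is towards the bottom.

```bash
python3 - <<'E'
from h import *
f=lambda u,v,z: ray("w3",u/2.5+100,v/2.5+60,z)
c=np.array([f(*p,.086) for p in((378,379),(437,434),(378,486),(320,431))]); print(c.round(4),c.mean(0))
for i in range(4): e=c[(i+1)%4]-c[i]; print(np.linalg.norm(e),np.degrees(np.arctan2(e[1],e[0])))
t=[f(*p,.058) for p in((290,395),(441,400),(362,326),(345,469))]; print(np.array(t).round(4), (t[0]+t[1])/2)
print(f(200,268,.05)-f(518,252,.05))
# table ellipse fit from bright edge points
P=np.array([(290,395),(441,400),(362,326),(345,469),(315,350),(415,349),(305,440),(325,462)],float)
W=np.array([f(*p,.058)[:2] for p in P]); A=np.c_[2*W,np.ones(8)]; s=np.linalg.lstsq(A,(W**2).sum(1),rcond=None)[0]; print("table",s[:2],np.sqrt(s[2]+s[0]**2+s[1]**2))
E
```

```text
[[ 0.4415 -0.3565  0.086 ]
 [ 0.47   -0.3342  0.086 ]
 [ 0.4916 -0.3629  0.086 ]
 [ 0.4622 -0.3846  0.086 ]] [ 0.46633733 -0.359554    0.086     ]
0.03617649808819319 38.05329259005805
0.03592195977582632 -52.95260293249237
0.03655508343428242 -143.56218654001665
0.03490005162772546 126.42010095896359
[[ 0.4544 -0.3995  0.058 ]
 [ 0.4656 -0.3301  0.058 ]
 [ 0.4254 -0.3619  0.058 ]
 [ 0.495  -0.3793  0.058 ]] [ 0.46000965 -0.36482147  0.058     ]
[-0.01062794 -0.14380249  0.        ]
table [ 0.46233559 -0.36511007] 0.03536732984800237
```

```bash
python3 -m pendant '[[[0.35,-0.05,0],-0.1245],[[0.35,-0.05,0],-0.1245],[[0.35,-0.05,0],-0.1245],[[0.35,-0.05,0],-0.1245],[[0.35,-0.05,0],-0.1245],[[0.35,-0.05,0],-0.1245],[[0.35,-0.05,0],-0.1245],[[0.35,-0.05,0],-0.1245],[[0.35,-0.05,0],-0.1245],[[0.35,-0.05,0],-0.1245],[[0.35,-0.05,0],-0.1245],[[0.35,-0.05,0],-0.1245],[[0.35,-0.05,0],-0.1245],[[0.35,-0.05,0],-0.1245],[[0.35,-0.05,0],-0.1245],[[0.35,-0.05,0],-0.1245],[[0.35,-0.05,-1],-0.1245],[[0.35,-0.05,-2],-0.1245],[[0.2,-0.1,-3],-0.1245],[[0,0,-3],0]]' 0.7 30;  python3 -m pendant '[[[0,0,-3],0],[[0,0,0],0],[[0,0,0],0]]'
```

```text
time_s: 15.13
ee_pos: [0.4674, -0.3567, 0.1599]
eef_rot: [3.14, -0.0, 0.648]
force: [0.3, -0.9, -0.4]
grip_width: 0.0658
grip_force: 0.0
time_s: 15.38
ee_pos: [0.4666, -0.3568, 0.1302]
eef_rot: [-3.139, 0.0, 0.656]
force: [-0.1, -0.7, 0.8]
grip_width: 0.0659
grip_force: 0.0
```

```bash
python3 -m pendant '[[[-0.1,-0.2,-2.4],0],[[0,0,-2],0],[[0,0,-1.2],0],[[0,0,-0.8],0],[[0,0,0],0],[[0,0,0],0]]'; python3 -m pendant '[[[0,0,0],0],[[0,0,0],0],[[0,0,0],0],[[0,0,0],0],[[0,0,0],0],[[0,0,0],0],[[0,0,0],0]]' 0 30
```

```text
time_s: 15.88
ee_pos: [0.466, -0.3603, 0.0677]
eef_rot: [3.14, -0.0, 0.655]
force: [-0.0, 0.1, 0.9]
grip_width: 0.0658
grip_force: 0.0
time_s: 16.47
ee_pos: [0.4656, -0.3602, 0.0668]
eef_rot: [3.141, -0.0, 0.654]
force: [-0.8, 0.7, 4.4]
grip_width: 0.0375
grip_force: 30.0
```

```bash
python3 -m pendant '[[[0,0,0.5],0],[[0,0,2],0],[[0,0,3.5],0],[[0,0,4],0],[[-0.5,0,3],0.124],[[-0.5,3,0],0.124],[[0,3.2,0],0.124],[[0,3.2,0],0.124],[[0,3.2,0],0.124],[[0,3.2,0],0.124],[[0,3.2,0],0.124],[[0,3.2,0],0.124],[[0,3.2,0],0.124],[[0,3.2,0],0.124],[[0.5,3.2,0],0.124],[[0.5,3.2,0],0.124],[[0.5,3.2,0],0.124],[[1,3.2,0],0.124],[[1,3,0],0.124],[[1,2.5,0],0.124]]';  python3 -m pendant '[[[1.3,0,0],0.124],[[0,0,0],0.124],[[0,0,0],0.124],[[0,0,0],0],[[0,0,0],0]]'
```

```text
time_s: 18.13
ee_pos: [0.5003, 0.111, 0.1964]
eef_rot: [-3.141, -0.001, 2.645]
force: [0.5, -0.4, -1.5]
grip_width: 0.0375
grip_force: 30.0
time_s: 18.55
ee_pos: [0.5133, 0.1089, 0.1963]
eef_rot: [-3.141, -0.001, 3.006]
force: [0.2, 1.2, -3.3]
grip_width: 0.0379
grip_force: 30.0
```

```bash
python3 -m pendant '[[[0,0.85,-3],0],[[0,0,-4],0],[[0,0,-3.5],0],[[0,0,-2.5],0],[[0,0,-1.5],0],[[0,0,-1],0],[[0,0,-0.6],0],[[0,0,-0.4],0],[[0,0,0],0],[[0,0,0],0]]'
```

```text
time_s: 19.38
ee_pos: [0.514, 0.1175, 0.0323]
eef_rot: [3.141, 0.001, 3.01]
force: [-0.3, 0.0, -2.3]
grip_width: 0.0375
grip_force: 30.0
```

```bash
python3 -m pendant '[[[0,0,-0.2],0],[[0,0,-0.2],0],[[0,0,-0.1],0],[[0,0,0],0],[[0,0,0],0]]'
```

```text
time_s: 19.8
ee_pos: [0.5135, 0.1174, 0.0265]
eef_rot: [3.142, 0.0, 3.01]
force: [1.0, 0.1, -3.6]
grip_width: 0.0381
grip_force: 30.0
```

```bash
python3 -m pendant '[[[0,0,-0.15],0],[[0,0,0],0],[[0,0,0],0]]'; python3 -m pendant '[[[0,0,0],0],[[0,0,0],0],[[0,0,0],0],[[0,0,0],0],[[0,0,1],0],[[0,0,3],0],[[0,0,4],0],[[0,0,4],0],[[0,0,4],0],[[-2,0,4],0],[[-2,-2.5,0],0],[[-2,-3,0],0],[[0,-3,0],0],[[0,-3,0],0],[[0,-3,0],0],[[0,-3,0],0],[[0,-3,0],0],[[0,0,0],0],[[0,0,0],0]]' 0.8 25
python3 - <<'E'
from h import *
w=shot("wrist","w4"); cv2.imwrite("pics/m4.png",cv2.resize(w[40:280,120:440],None,fx=2.5,fy=2.5,interpolation=cv2.INTER_CUBIC))
E
```

```text
time_s: 20.05
ee_pos: [0.5135, 0.1174, 0.0249]
eef_rot: [-3.142, -0.0, 3.01]
force: [0.6, -0.7, -2.5]
grip_width: 0.0377
grip_force: 30.0
time_s: 21.63
ee_pos: [0.4547, -0.0885, 0.2228]
eef_rot: [3.142, 0.0, 3.008]
force: [-0.8, 0.7, 0.3]
grip_width: 0.0753
grip_force: 0.0
```

View pics/m4.png

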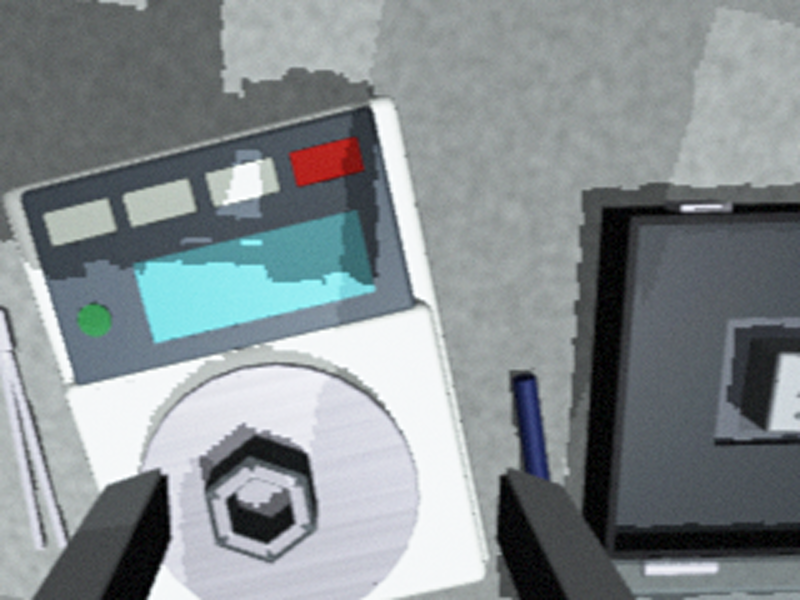

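The block sits in the nest. The nut's top hexagon is centred at about (262,510) in the crop. The pan's rim runs through (290,364) and (418,490).

```bash
python3 - <<'E'
from h import *
f=lambda u,v,z: ray("w4",u/2.5+120,v/2.5+40,z)[:2]
H=np.array([f(*p,.094) for p in((257,457),(313,480),(317,527),(268,561),(213,541),(207,490))]); c=H.mean(0); print("nut",c)
d=H-c; print(np.linalg.norm(d,axis=1).round(4),(np.degrees(np.arctan2(d[:,1],d[:,0]))%60).round(1))
P=[(418,490),(395,420),(290,364),(205,392),(160,432),(368,584),(345,380),(145,470)]
W=np.array([f(*p,.07) for p in P]); A=np.c_[2*W,np.ones(len(W))]; s=np.linalg.lstsq(A,(W**2).sum(1),rcond=None)[0]; print("pan",s[:2],np.sqrt(s[2]+s[0]**2+s[1]**2))
print("top-pan",ray("top0",281,196.3,.07)[:2])
e=f(428,304,.065)-f(75,382,.065); print("yaw",np.degrees(np.arctan2(-e[0],e[1])))
E
```

```text
nut [ 0.51263082 -0.12437537]
[0.0224 0.0237 0.0227 0.0226 0.0243 0.0231] [56.4 54.8  3.1 56.6 56.5  0.7]
pan [ 0.51780625 -0.11868267] 0.05710185051123977
top-pan [ 0.51885364 -0.12274818]
yaw 5.0648321321595215
```

```bash
python3 -m pendant '[[[2,-1.2,-1],0.1],[[2,-1.2,-1],0],[[1.8,-1.2,-1.5],0],[[0,0,-2.5],0],[[0,0,-2.5],0],[[0,0,-2],0],[[0,0,-1.5],0],[[0,0,-1],0],[[0,0,-0.7],0],[[0,0,-0.5],0],[[0,0,0],0],[[0,0,0],0]]' 0.7 30
```

```text
time_s: 22.68
ee_pos: [0.5132, -0.1235, 0.0808]
eef_rot: [-3.141, 0.001, 3.111]
force: [0.6, -0.7, -0.7]
grip_width: 0.0659
grip_force: 0.0
```

```bash
python3 -m pendant '[[[-0.05,-0.1,-0.3],0],[[0,0,-0.2],0],[[0,0,0],0],[[0,0,0],0]]'; python3 -m pendant '[[[0,0,0],0],[[0,0,0],0],[[0,0,0],0],[[0,0,0],0],[[0,0,0],0],[[0,0,0],0],[[0,0,0],0]]' 0 30
```

```text
time_s: 23.02
ee_pos: [0.5124, -0.1247, 0.0753]
eef_rot: [-3.142, 0.0, 3.11]
force: [-1.2, 0.3, -0.8]
grip_width: 0.0655
grip_force: 0.0
time_s: 23.6
ee_pos: [0.5124, -0.1246, 0.0753]
eef_rot: [-3.142, 0.0, 3.11]
force: [0.4, -0.4, 0.7]
grip_width: 0.0412
grip_force: 29.6
```

```bash
python3 -m pendant '[[[0,0,0.5],0],[[0,0,2],0],[[0,0,3.5],0],[[0,0,3.5],0],[[0,0,3],0],[[-0.65,-3,0],0],[[-0.65,-3,0],0],[[-0.65,-3,0],0],[[-0.65,-3,0],0],[[-0.65,-3,0],0],[[-0.65,-3,0],0],[[-0.65,-3,0],0],[[-0.65,-3,0],0],[[0,0,0],0],[[0,0,0],0]]'; python3 - <<'E'
from h import *
w=shot("wrist","w5"); cv2.imwrite("pics/m5.png",cv2.resize(w[60:300,100:400],None,fx=2.5,fy=2.5,interpolation=cv2.INTER_CUBIC))
E
```

```text
time_s: 24.85
ee_pos: [0.4597, -0.3655, 0.1998]
eef_rot: [3.141, -0.001, 3.108]
force: [-0.1, 1.0, -3.0]
grip_width: 0.041
grip_force: 29.6
```

View pics/m5.png

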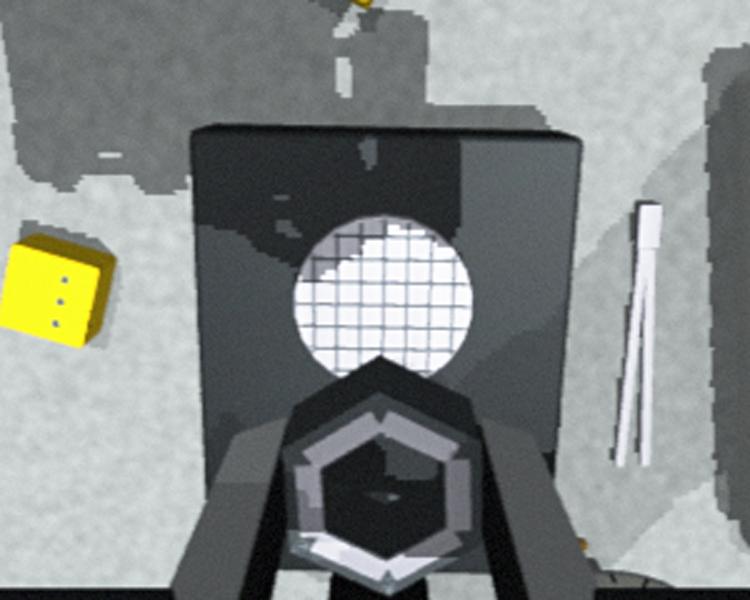

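The nut is held square and the table is empty. In the crop the table's rim runs at left 294, right 474 and top 215.

```bash
python3 - <<'E'
from h import *
f=lambda u,v,z: ray("w5",u/2.5+100,v/2.5+60,z)[:2]
P=[(294,300),(474,302),(384,215),(318,247),(448,245),(318,362),(449,362)]
W=np.array([f(*p,.058) for p in P]); A=np.c_[2*W,np.ones(len(W))]; s=np.linalg.lstsq(A,(W**2).sum(1),rcond=None)[0]; print("table",s[:2],np.sqrt(s[2]+s[0]**2+s[1]**2))
E
```

```text
table [ 0.4623186  -0.36519006] 0.03479116890786221
```

```bash
python3 -m pendant '[[[0.2,0.05,-2],0],[[0,0,-3.5],0],[[0,0,-3],0],[[0,0,-2],0],[[0,0,-1.2],0],[[0,0,-0.8],0],[[0,0,-0.5],0],[[0,0,0],0],[[0,0,0],0]]'
```

```text
time_s: 25.65
ee_pos: [0.4629, -0.3643, 0.0713]
eef_rot: [-3.141, 0.001, 3.111]
force: [0.5, -0.6, -2.2]
grip_width: 0.0411
grip_force: 29.6
```

```bash
python3 -m pendant '[[[0,0,-0.2],0],[[0,0,-0.2],0],[[0,0,-0.1],0],[[0,0,0],0],[[0,0,0],0]]'
```

```text
time_s: 26.07
ee_pos: [0.4623, -0.3642, 0.0653]
eef_rot: [-3.142, 0.0, 3.11]
force: [0.2, -0.6, -2.2]
grip_width: 0.0409
grip_force: 29.6
```

```bash
python3 -m pendant '[[[0,-0.08,-0.1],0],[[0,0,-0.1],0],[[0,0,0],0],[[0,0,0],0]]';
```

```text
time_s: 26.4
ee_pos: [0.4624, -0.365, 0.0633]
eef_rot: [-3.141, 0.0, 3.11]
force: [0.2, -1.0, -1.3]
grip_width: 0.0411
grip_force: 29.6
```

```bash
python3 -m pendant '[[[0,0,0],0],[[0,0,0],0],[[0,0,0],0],[[0,0,0],0],[[0,0,1],0],[[0,0,3],0],[[0,0,4],0],[[0,0,4],0],[[-3,0,4],0],[[-3,0,2.5],0],[[0,0,0],0],[[0,0,0],0]]' 0.75; python3 -c "
from h import *
shot('wrist','w6')"; python3 -m pendant '[[[0,3.8,0],0],[[0,4,0],0],[[0,4,0],0],[[0,4,0],0],[[0,4,0],0],[[0,4,0],0],[[0,0,0],0],[[0,0,0],0]]'; python3 -c "
from h import *
w=shot('wrist','w7');a=cv2.imread('pics/w6.png');c=np.hstack([a[60:290,130:400],w[60:290,130:400]]);cv2.imwrite('pics/m6.png',cv2.resize(c,(797,339),interpolation=cv2.INTER_CUBIC))"
```

```text
time_s: 27.4
ee_pos: [0.407, -0.3653, 0.2439]
eef_rot: [-3.139, 0.003, 3.109]
force: [0.4, 0.5, -0.2]
grip_width: 0.0703
grip_force: 0.0
time_s: 28.12
ee_pos: [0.4077, -0.1251, 0.2409]
eef_rot: [3.141, -0.001, 3.114]
force: [-0.2, -0.6, 0.7]
grip_width: 0.0705
grip_force: 0.0
```

View pics/m6.png

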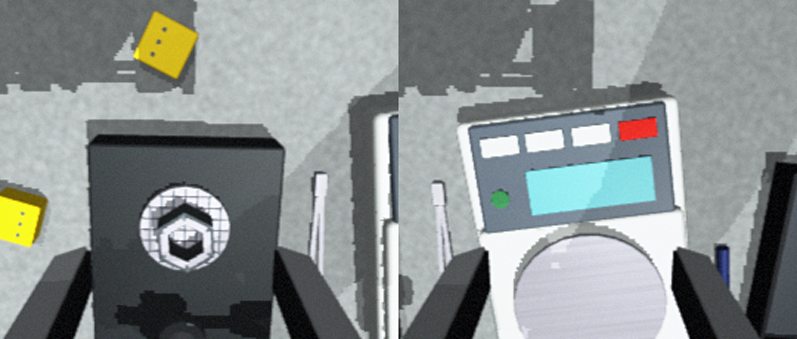

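Left: the nut stands in the middle of the table. Right: the empty pan's rim runs at left 514, right 667 and top 235.

```bash
python3 - <<'E'
from h import *
s=797/540; f=lambda u,v,z: ray("w7",(u-398.5)/s+130,v/s+60,z)[:2]
P=[(514,300),(667,300),(589,235),(533,257),(645,254),(523,275),(657,274),(560,241),(620,240),(515,318),(664,322)]
fit=lambda W:np.linalg.lstsq(np.c_[2*W,np.ones(len(W))],(W**2).sum(1),rcond=None)[0]
W=np.array([f(*p,.07) for p in P]); q=fit(W); print("pan",q[:2],np.sqrt(q[2]+q[0]**2+q[1]**2))
S=lambda u,v: ray("w6",u/s+130,v/s+60,.082)[:2]
H=np.array([S(*p) for p in((187,218),(208,228),(209,249),(187,261),(165,251),(165,228))]); print("nut",H.mean(0))
c=np.array(W).mean(0)
# recenter with radius fixed .06
from scipy.optimize import least_squares
print(least_squares(lambda x:np.hypot(*(W-x).T)-.06,[.52,-.12]).x)
E
```

```text
pan [ 0.51953319 -0.12034613] 0.059253539046515834
nut [ 0.45993408 -0.36384878]
[ 0.52043798 -0.12037434]
```

```bash
python3 -m pendant '[[[0.4,3.5,0],0],[[0.4,3.5,0],0],[[0.4,3.5,0],0],[[0.4,3.5,0],0],[[0.4,3.5,0],0],[[0.4,3.6,0],0],[[0.4,3.6,0],0],[[0.4,3.6,0],0],[[0.4,3.6,0],0],[[0.5,3.6,0],0],[[0.5,3.6,-1],0],[[0.5,3.6,-2],0],[[0.5,3.6,-3],0],[[0.5,3.6,-3],0],[[0,0,-3],0],[[0,0,-3],0],[[0,0,0],0],[[0,0,0],0]]'; python3 - <<'E'
from h import *
w=shot('wrist','w8'); g=cv2.cvtColor(w,cv2.COLOR_BGR2GRAY); hsv=cv2.cvtColor(w,cv2.COLOR_BGR2HSV)
print(pix('w8',[.4693,.3742,.025])); cv2.imwrite('pics/m8.png',w)
E
```

```text
time_s: 29.67
ee_pos: [0.4675, 0.3626, 0.0972]
eef_rot: [-3.139, -0.003, 3.109]
force: [0.8, 0.8, 0.5]
grip_width: 0.0702
grip_force: 0.0
[268.40874745 204.46453087]
```

View pics/m8.png

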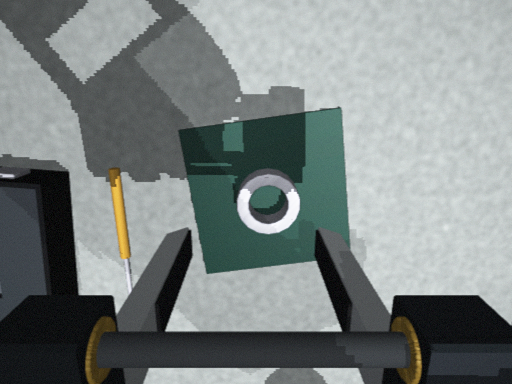

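The ring lies on the pad at (268,203), as predicted.

```bash
python3 -m pendant '[[[0.2,1.15,-2],0],[[0,0,-2.5],0],[[0,0,-2],0],[[0,0,-1.2],0],[[0,0,-0.6],0],[[0,0,-0.4],0],[[0,0,0],0],[[0,0,0],0]]'; python3 -m pendant '[[[0,0,0],0],[[0,0,0],0],[[0,0,0],0],[[0,0,0],0],[[0,0,0],0],[[0,0,0],0]]' 0 30
```

```text
time_s: 30.38
ee_pos: [0.4698, 0.3755, 0.0128]
eef_rot: [3.141, 0.001, 3.11]
force: [0.3, -0.1, -0.3]
grip_width: 0.0703
grip_force: 0.0
time_s: 30.88
ee_pos: [0.4694, 0.3753, 0.012]
eef_rot: [3.141, 0.0, 3.11]
force: [-0.4, -2.3, 6.0]
grip_width: 0.0497
grip_force: 30.0
```

```bash
python3 -m pendant '[[[0,0,0.5],0],[[0,0,2],0],[[0,0,4],0],[[0,0,4],0],[[0,0,3.5],0],[[0,-3.5,1],0],[[0,-3.5,0],0],[[0,-3.5,0],0],[[0,-3.5,0],0],[[0,-3.5,0],0],[[0,-3.5,0],0],[[0,-3.5,0],0],[[0.5,-3.5,0],0],[[0.5,-3.5,0],0],[[1,-3.5,0],0],[[1,-3.5,0],0],[[1,-3.5,0],0],[[1,-3.5,0],0],[[0,-3,0],0],[[0,-1.1,0],0]]'; python3 -m pendant '[[[0,0,0],0],[[0,0,-3],0],[[0,0,-3],0],[[0,0,-2],0],[[0,0,0],0],[[0,0,0],0]]'
```

```text
time_s: 32.55
ee_pos: [0.519, -0.124, 0.1612]
eef_rot: [-3.141, -0.001, 3.108]
force: [0.3, 0.2, -1.5]
grip_width: 0.0498
grip_force: 30.0
time_s: 33.05
ee_pos: [0.519, -0.1196, 0.0815]
eef_rot: [3.141, -0.001, 3.111]
force: [0.6, -0.9, -1.1]
grip_width: 0.0497
grip_force: 30.0
```

```bash
python3 -m pendant '[[[0,-0.07,-0.05],0],[[0,0,-0.05],0],[[0,0,-0.05],0],[[0,0,-0.05],0],[[0,0,0],0],[[0,0,0],0]]'
```

```text
time_s: 33.55
ee_pos: [0.5193, -0.1215, 0.0798]
eef_rot: [-3.141, 0.0, 3.11]
force: [-0.0, -0.9, -1.9]
grip_width: 0.0499
grip_force: 30.0
```

```bash
python3 -m pendant '[[[0,0,-0.05],0],[[0,0,0],0],[[0,0,0],0]]';python3 -m pendant '[[[0,0,-0.04],0],[[0,0,0],0],[[0,0,0],0]]'
```

```text
time_s: 33.8
ee_pos: [0.5192, -0.1214, 0.079]
eef_rot: [3.142, -0.0, 3.11]
force: [0.1, 0.1, -1.7]
grip_width: 0.0498
grip_force: 30.0
time_s: 34.05
ee_pos: [0.5192, -0.1214, 0.0786]
eef_rot: [3.142, -0.0, 3.11]
force: [-0.2, 0.2, -2.5]
grip_width: 0.0496
grip_force: 30.0
```

```bash
python3 -m pendant '[[[0,0,-0.04],0],[[0,0,0],0],[[0,0,0],0]]';python3 -m pendant '[[[0,0,-0.04],0],[[0,0,0],0],[[0,0,0],0]]'
```

```text
time_s: 34.3
ee_pos: [0.5192, -0.1215, 0.0782]
eef_rot: [-3.142, -0.0, 3.11]
force: [-0.6, -0.2, -2.8]
grip_width: 0.0496
grip_force: 30.0
time_s: 34.55
ee_pos: [0.5192, -0.1214, 0.0778]
eef_rot: [-3.142, -0.0, 3.11]
force: [-0.4, 0.2, -2.1]
grip_width: 0.0497
grip_force: 30.0
```

```bash
for i in 1 2 3; do python3 -m pendant '[[[0,0,-0.05],0],[[0,0,0],0],[[0,0,0],0]]' | grep -E "force: \[|ee_pos"; done
```

```text
ee_pos: [0.5192, -0.1214, 0.0773]
force: [-0.7, -0.2, -1.5]
ee_pos: [0.5192, -0.1214, 0.0768]
force: [-0.2, 0.0, -1.9]
ee_pos: [0.5192, -0.1214, 0.0763]
force: [-0.4, 0.1, -2.1]
```

```bash
python3 -c "
from h import *
w=shot('scene','s9');t=shot('wrist','w9')
u,v=map(int,pix('s9',[.519,-.12,.08]));print(u,v)
cv2.imwrite('pics/m9.png',np.hstack([cv2.resize(w[v-40:v+40,u-40:u+40],(400,400),interpolation=cv2.INTER_CUBIC),cv2.resize(t[150:310,180:340],(400,400))]))"
```

```text
234 201
```

View pics/m9.png

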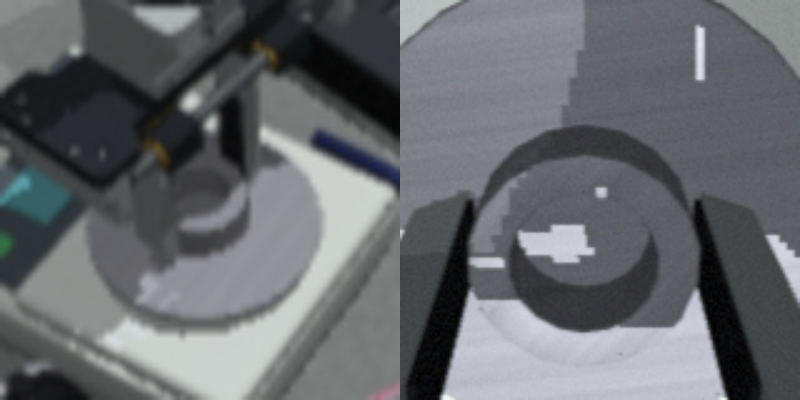

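The ring looks level and only just above or on the pan, so I keep feeling down in half-millimetre steps.

```bash
for i in 1 2; do python3 -m pendant '[[[0,0,-0.05],0],[[0,0,0],0],[[0,0,0],0]]' | grep -E "force: \[|ee_pos"; done
```

```text
ee_pos: [0.5192, -0.1214, 0.0758]
force: [-0.3, 0.3, -1.8]
ee_pos: [0.5192, -0.1215, 0.0753]
force: [-0.7, 0.6, -1.2]
```

```bash
for i in 1 2; do python3 -m pendant '[[[0,0,-0.05],0],[[0,0,0],0],[[0,0,0],0]]' | grep -E "force: \[|ee_pos"; done
```

```text
ee_pos: [0.5193, -0.1215, 0.0749]
force: [0.3, 0.4, -0.0]
ee_pos: [0.5194, -0.1215, 0.0748]
force: [-1.3, 1.8, 5.0]
```

Contact felt (5 N). I release, retreat and look.

```bash
python3 -m pendant '[[[0,0,0.03],0],[[0,0,0],0]]'; python3 -m pendant '[[[0,0,0],0],[[0,0,0],0],[[0,0,0],0],[[0,0,0],0],[[0,0,0],0],[[0,0,1],0],[[0,0,3],0],[[0,0,4],0],[[-1,0,4],0],[[-4,0,4],0],[[-4,0,2],0],[[-3,0,0],0],[[0,0,0],0],[[0,0,0],0]]' 0.8; python3 -c "
from h import *
w=shot('wrist','w10');t=shot('top','t10');s=shot('scene','s10')
cv2.imwrite('pics/m10.png',np.hstack([cv2.resize(w[60:300,100:400],(400,320)),cv2.resize(s[90:330,80:380],(400,320))]))"
```

```text
time_s: 36.57
ee_pos: [0.5194, -0.1215, 0.0748]
eef_rot: [-3.141, 0.001, 3.11]
force: [-0.4, 0.6, 3.7]
grip_width: 0.0499
grip_force: 30.0
time_s: 37.73
ee_pos: [0.412, -0.1215, 0.2441]
eef_rot: [-3.141, 0.002, 3.11]
force: [0.7, -0.7, 0.2]
grip_width: 0.075
grip_force: 0.0
```

View pics/m10.png

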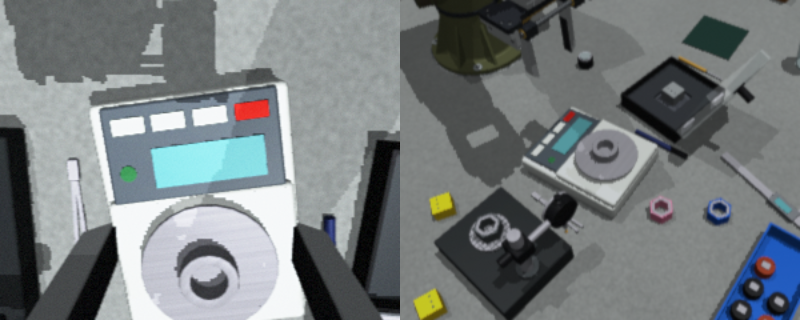

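The ring is centred on the pan, the nut is on the gauge table, the block is in the nest, the lid is open and the robot is clear of everything.

```bash
python3 -c "
from station import ctrl; print(ctrl.hand_in())"
```

```text
the job is handed in; nothing more can be done
None
```

I handed the job in at about 38 s: the lid is open on its stop, the ring is on the middle of the pan, the nut is on the middle of the gauge table, and the block is in the nest, as the last pictures show; the hand-in call gave no verdict.

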